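# Pack sample bottles into a clamped carton and fold it shut

### The arm

A 6-joint arm with a two-finger parallel gripper is mounted at the origin on the work surface. World frame = base frame: x ahead of the robot, y to its left, z up, the work surface at z = 0. Lengths are in mm, angles in rad, forces in N, time in s.
With the tool pointing down it reaches from about 300 to 775 mm from the base axis. Payload 14.6 kg.
Tool frame: the origin (TCP) lies at the very end of the fingers, on their centre line; the grasp point (between the pads) lies 19 mm behind it (manip.grip_point_offset is the distance from the TCP to the grasp point, in mm); z points along the fingers, y is the line along which they close (so a half turn about z gives the same grasp; the last joint's range is limited). The gripper opens to 94 mm and grips with 3 to 60 N. Pads are 16 mm wide; open, the fingers measure 119 mm over their backs; the gripper's body (75 mm by 177 mm) begins 78 mm behind the grasp point.
Start: joints at [1.117, 0.3, 1.521, -0, 1.321, -0.067], TCP at [207.471, 509.357, 205.446] pointing down, gripper open.
Joint ranges: [-3.03, 3.03], [-0.79, 2.21], [0.23, 2.52], [-1.04, 4.18], [0, 3.07], [-2.55, 2.55]. Speed limits (rad/s): [2.22, 2.22, 2.57, 3.14, 3.14, 3.14].

### API

Orientations are given as [roll, pitch, yaw] about the fixed x, y, z axes, in that order (R = Rz(yaw) Ry(pitch) Rx(roll)).
In Python, from cell import telemetry, eyes, manip gives the robot as it stands.
- The arm moves only by the tool play_rows, never from a script. Its arguments are lists of equal length, an entry for each row: "translation": the shift along the world's x, y, z in m, a list of three; "yaw": the turn about the world's z in rad. A call has 1 to 12 rows; each row is the pose to reach, as a shift and turn from the pose commanded when the call began; what a row does not reach only later rows make up. A row lasts 1/8 s, in which the tool goes at most 62.5 mm and 10.7 degrees, less where a joint would pass 70% of its speed; a pose out of reach is approached as far as the arm can. A call with a gripper value outside its range is refused whole. "hand" is the opening, from 0 (shut) to 1 (fully open), set as the call begins (left out, the last holds). The fingers move at their own pace and stop on an object; "force" is the grip in N (left out, the last holds). Time passes only in rows, so rows that repeat a pose let the fingers close. It gives the time, the measured TCP pose, the force, the opening and the grip force at its end, in the units of the state.
- telemetry.read_state(): the state, without advancing time (a new reading comes with each control period).
- eyes.camera(name): name is "scene" or "side" or "wrist"; returns a dict with "pixels" (384x512x3 uint8, red, green, blue), "fx", "fy", "cx", "cy" (pixels), "cam_to_world" (4x4, takes a point from camera to world coordinates); the wrist camera has in their place "T_tool_cam" (4x4, takes a point from camera to tool coordinates, whose origin is the TCP and whose axes are the flange's). Camera axes: x right, y up, looking along -z (the intrinsics and any distortion apply to the point x, -y, -z); pixel columns grow to the right and rows downward; lengths in mm; the calibration is good to about 2 mm. A picture is of the moment at which its call begins: read the wrist's pose just before it. There is no depth.
- manip.sign_off(): hands the job in; it is judged then, once.
The state is a dict: "clock": time; "joints": joint angles; "qd": joint speeds; "effort": joint torques, N m; "eef_pos": TCP position; "eef_rot": TCP orientation; "wrist_force": force on the tool from outside, world axes, zero at the start; "moment": the same for the moment, N m; "finger_gap": finger opening in mm; "finger_force": force on a finger pad.
Only numpy, scipy, OpenCV 4.12 (cv2) and the standard library are available. Lean on these libraries where they do the work, as an engineer would, in place of code of your own. Each camera call takes 0.05 s, during which the arm holds its last target. There are 200 camera calls.

### The job

Pack the bottles for dispatch. First slide the carton holder's movable jaw up until the carton is held snugly between the two jaws, and turn the jaw's clamp knob clockwise until it is tight; then stand every bottle upright in the carton, one to a cell. Finally close the carton, folding the two end flaps down flat first and then the two long flaps flat over them, and leave it clamped; do not disturb the other things on the bench.

Things in the scene. Friction and masses are not known exactly. Their poses are not given: they have to be found in the camera images.
- jaw_face (a point): centre of the carton-facing face of the sliding jaw of the carton holder: an aluminium plate 110 mm wide (x), 10 mm thick, its top 85 mm above the bench, riding with a 140 mm long saddle on a rail along the holder's y. y points away from the carton, along the direction in which the jaw opens. The jaw lies on the left (+y) of the carton; the point is 50 mm above the bench
- jaw (a joint): opening of the sliding jaw, m: 0 = the jaws stand exactly one carton length (224 mm) apart, positive = opened towards +y of the holder (up to 0.075), it can be pushed to -0.012 if nothing is between. It needs about 2 to 3 N to slide, more when it pushes the carton along; the clamp knob rides on it and can be used as its handle
- knob_grip (a point): centre of the grip bar of the black clamp knob on the sliding jaw, 72 mm above the bench, 112 mm behind the jaw face (holder +y). The bar is 66 mm long (along this frame's x), 16 mm wide (y) and 28 mm high; the axis is vertical through the point, x and y turn with the knob
- clamp_knob (a joint): turn of the clamp knob, rad: 0 = loose, grows clockwise seen from above, end stop at 1.57 (starts at 0 to 0.25). It presses a shoe on the rail from about 0.75 on and locks the jaw; tight is above 1.25 (torque about 0.3 N m there). It stays where it is left
- fixed_jaw_face (a point): centre of the carton-facing face of the holder's fixed jaw (on the right, -y, of the carton), 110 mm wide, 10 mm thick, its top 85 mm above the bench. Fixed to the bench with the holder's base plate (170 x 500 mm, 10 mm thick, painted white, on which the carton stands). Its y axis is the sliding direction, towards the sliding jaw; x points away from the robot
- carton_rim (a point): centre of the open top of the loose brown cardboard carton, level with the top of its end walls, 116 mm above its underside (126 mm above the bench as it stands on the holder plate). The carton is 150 mm along its x and 224 mm along its y outside, walls and floor 4 mm, with a cross-shaped paper divider 55 mm high making four cells about 69 x 106 mm. It starts between the jaws, loose, a few mm off and turned a little. About 0.35 kg empty
- carton_left (a point): centre of the outside of the carton's left (+y) end wall, 40 mm above its underside; it should touch the sliding jaw
- carton_right (a point): centre of the outside of the carton's right (-y) end wall, 40 mm above its underside; it should touch the fixed jaw
- flap_left (a joint): angle of the left end flap, rad: 0 = folded down flat over the carton, 1.57 = standing straight up, above that leaning outwards (starts at 1.92 to 2.17; can go to 2.6). The cardboard crease is stiff enough that the flap stays where it is left; about 0.5 N at its free edge moves it. 142 mm wide, 74 mm long, 3 mm thick, hinged along the rim of the +y end wall (carton y = +112 mm, level with the rim)
- flap_right (a joint): angle of the right end flap, rad: 0 = folded down flat over the carton, 1.57 = standing straight up, above that leaning outwards (starts at 1.92 to 2.17; can go to 2.6). The cardboard crease is stiff enough that the flap stays where it is left; about 0.5 N at its free edge moves it. Same size, hinged along the rim of the -y end wall (carton y = -112 mm, level with the rim)
- flap_near (a joint): angle of the near long flap, rad: 0 = folded down flat over the carton, 1.57 = standing straight up, above that leaning outwards (starts at 1.92 to 2.17; can go to 2.6). The cardboard crease is stiff enough that the flap stays where it is left; about 0.5 N at its free edge moves it. 222 mm wide, 73 mm long, 3 mm thick, hinged along the near side wall (carton x = -75 mm, 4 mm above the rim) so that it closes on top of the end flaps
- flap_far (a joint): angle of the far long flap, rad: 0 = folded down flat over the carton, 1.57 = standing straight up, above that leaning outwards (starts at 1.92 to 2.17; can go to 2.6). The cardboard crease is stiff enough that the flap stays where it is left; about 0.5 N at its free edge moves it. Same size, hinged along the far side wall (carton x = +75 mm, 4 mm above the rim)
- cell1 (a point): centre of the floor of one of the carton's four cells (near right), 4 mm above the carton's underside
- cell2 (a point): centre of the floor of one of the carton's four cells (near left), 4 mm above the carton's underside
- cell3 (a point): centre of the floor of one of the carton's four cells (far right), 4 mm above the carton's underside
- cell4 (a point): centre of the floor of one of the carton's four cells (far left), 4 mm above the carton's underside
- bottle1_mid (a point): centre (half-way up, 53 mm above its underside) of a white plastic bottle 106 mm tall, body 56 mm across and 70 mm high, blue screw cap 42 mm across from 78 to 106 mm up; 0.11 to 0.21 kg. z points to the cap. Two to four of these bottles are present
- bottle2_mid (a point): centre (half-way up, 53 mm above its underside) of a white plastic bottle 106 mm tall, body 56 mm across and 70 mm high, blue screw cap 42 mm across from 78 to 106 mm up; 0.11 to 0.21 kg. z points to the cap. Two to four of these bottles are present
- bottle3_mid (a point): centre (half-way up, 53 mm above its underside) of a white plastic bottle 106 mm tall, body 56 mm across and 70 mm high, blue screw cap 42 mm across from 78 to 106 mm up; 0.11 to 0.21 kg. z points to the cap. Two to four of these bottles are present
- bottle4_mid (a point): centre (half-way up, 53 mm above its underside) of a white plastic bottle 106 mm tall, body 56 mm across and 70 mm high, blue screw cap 42 mm across from 78 to 106 mm up; 0.11 to 0.21 kg. z points to the cap. Two to four of these bottles are present
- tube_rack: red microtube rack, 75 x 200 x 44 mm, origin at the centre of its underside; leave alone
- tip_box: purple pipette-tip box, 122 x 84 x 58 mm, origin at the centre of its underside; leave alone
- mixer: white vortex mixer, 130 x 120 mm, 85 mm high, origin at the centre of its underside; leave alone
Not all that is in view belongs to the job. What is shaped like the part that bears bottle3_mid but green is not meant.

How it is judged:
By the outcome, as a careful person would: the job done as asked, in the order asked, and still so for the second after the job is handed in, with the robot touching nothing.
Of bottle1, bottle2, bottle3, bottle4 only 2 to 4 are there at a start; the rules pass over those that are not, and their reading is None.
At some moment in a run one of bottle1, bottle2, bottle3, bottle4 may be knocked a few centimetres aside while the robot is not near it.
It also fails if it takes over 210 s, if anything falls off the work surface, if the arm or the gripper's body presses on something with over 40 N, if the wrist force passes 120 N, or if a joint passes its speed limit or range.

## Working session

There is one attempt and no reset: what is moved stays moved. The work goes in short steps, Python scripts to look and compute and a tool call to move; the robot and the scene stay as the last step left them, time stands still between calls to the robot, and variables do not carry over. Pictures are saved under pics/ and viewed, at most 14 in all, crops included, and the job is handed in when it is done.

Besides the shell and the picture viewer there is one more tool, called after ">>>" in YAML: its name, and indented under it one key for each argument. play_rows: Moves the arm, as the interface text tells. Its arguments: {"type":"object","properties":{"translation":{"type":"array","items":{"type":"array","items":{"type":"number"}}},"yaw":{"type":"array","items":{"type":"number"}},"hand":{"type":"number"},"force":{"type":"number"}},"required":["translation","yaw"]}

```bash
ls; mkdir -p pics; cat > h.py <<'E'
import numpy as np, cv2
from cell import telemetry, eyes, manip
from scipy.spatial.transform import Rotation as R
def snap(n,fn=None):
    s=telemetry.read_state(); c=eyes.camera(n)
    if n=="wrist":
        T=np.eye(4); T[:3,:3]=R.from_euler('xyz',s['eef_rot']).as_matrix(); T[:3,3]=s['eef_pos']
        c['cam_to_world']=T@np.array(c['T_tool_cam'])
    c['cam_to_world']=np.array(c['cam_to_world'])
    if fn: cv2.imwrite('pics/'+fn,c['pixels'][:,:,::-1])
    return c
def ray(c,u,v):
    d=np.array([(u-c['cx'])/c['fx'],-(v-c['cy'])/c['fy'],-1.])
    if 'dist' in c or 'distortion' in c:
        k=np.array(c.get('dist',c.get('distortion')),float); K=np.array([[c['fx'],0,c['cx']],[0,c['fy'],c['cy']],[0,0,1]])
        p=cv2.undistortPoints(np.array([[[u,v]]],float),K,k)[0,0]; d=np.array([p[0],-p[1],-1.])
    M=c['cam_to_world']; return M[:3,3],M[:3,:3]@d
def plane(c,u,v,z):
    o,d=ray(c,u,v); return o+d*(z-o[2])/d[2]
def proj(c,p):
    q=np.linalg.inv(c['cam_to_world'])@np.append(p,1); return np.array([c['cx']+c['fx']*q[0]/-q[2],c['cy']-c['fy']*q[1]/-q[2]])
E
python3 - <<'E'
from h import *
a=snap('scene'); b=snap('side')
for c in(a,b): print([(k,c[k]) for k in c if k!='pixels'])
cv2.imwrite('pics/a.png',cv2.resize(a['pixels'][:,:,::-1],(800,600),interpolation=2))
cv2.imwrite('pics/b.png',cv2.resize(b['pixels'][:,:,::-1],(800,600),interpolation=2))
print(telemetry.read_state(), manip.grip_point_offset)
E
```

```text
pics
[('fx', 401.64902970197244), ('fy', 401.64902970197244), ('cx', 257.06423243694275), ('cy', 193.6826500855954), ('cam_to_world', array([[ 2.39912920e-01, -6.79404332e-01,  6.93434600e-01,
         1.41913287e+03],
       [ 9.70780931e-01,  1.64134785e-01, -1.75054725e-01,
        -1.83265010e+02],
       [ 5.11619969e-03,  7.15170976e-01,  6.98930826e-01,
         9.72625222e+02],
       [ 0.00000000e+00,  0.00000000e+00,  0.00000000e+00,
         1.00000000e+00]]))]
[('fx', 358.2746015200648), ('fy', 358.2746015200648), ('cx', 248.68189208033857), ('cy', 195.25290463880313), ('cam_to_world', array([[ 6.39736710e-01,  6.45316230e-01, -4.17497192e-01,
         6.58383880e+01],
       [-7.68552147e-01,  5.42775093e-01, -3.38707537e-01,
        -3.43486336e+02],
       [ 8.03360665e-03,  5.37552009e-01,  8.43192326e-01,
         1.07754376e+03],
       [ 0.00000000e+00,  0.00000000e+00,  0.00000000e+00,
         1.00000000e+00]]))]
{'clock': 0.1, 'joints': array([ 1.11738386e+00,  3.00384773e-01,  1.52153637e+00,  3.35265280e-05,
        1.32069913e+00, -6.65738003e-02]), 'qd': array([-0.00021878, -0.0018955 , -0.00133807, -0.00142254, -0.00020343,
       -0.00126487]), 'effort': array([ 6.16641664e-04, -5.32649338e+01, -3.53279793e+01,  7.09325960e-02,
        2.34852458e-02, -4.61851059e-06]), 'eef_pos': array([207.36932433, 509.14797542, 204.9525967 ]), 'eef_rot': array([-3.14056947e+00, -1.00764907e-04,  2.75474562e+00]), 'wrist_force': array([-0.79898952,  0.04922726, -0.61054817]), 'moment': array([0.00060802, 0.00207031, 0.00675585]), 'finger_force': 0.0, 'finger_gap': 94.11665865166357} 18.8
```

View pics/a.png

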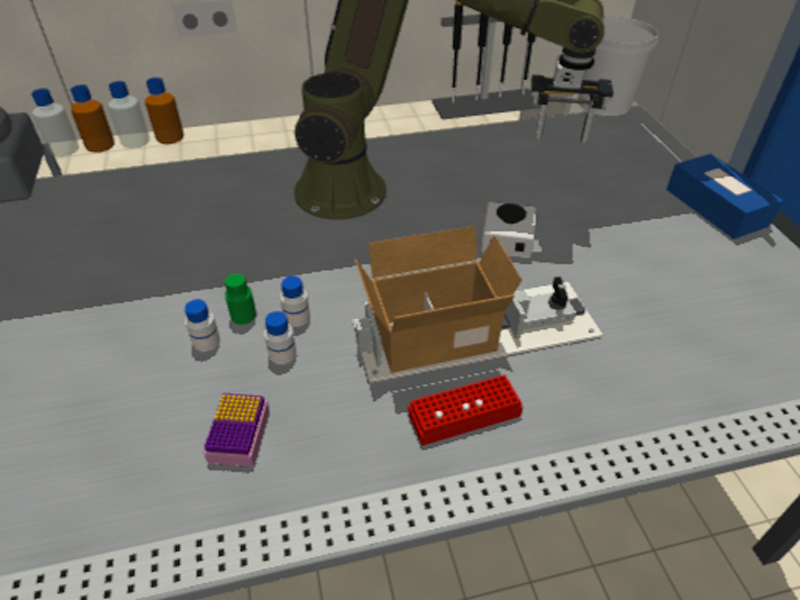

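View pics/b.png

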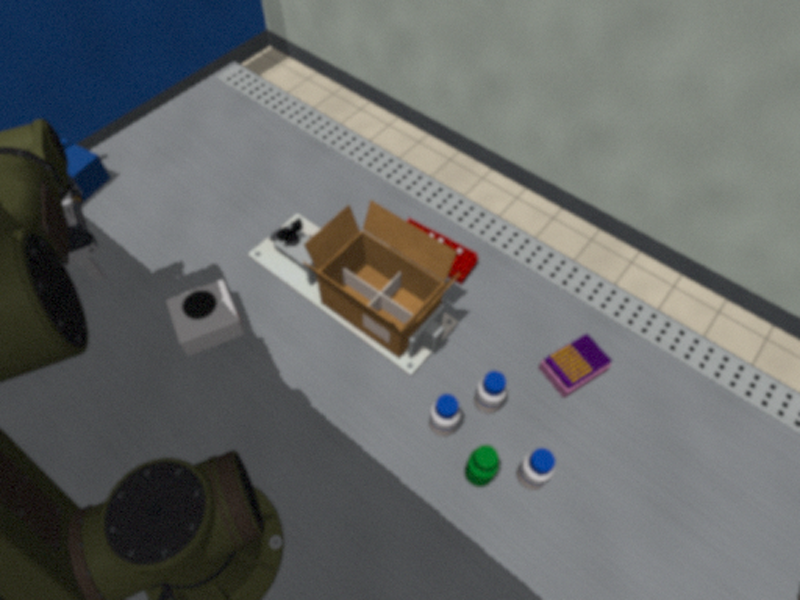

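Three white bottles with blue caps, at scene (197,308), (276,322) and (291,286). The green one at (236,285) is the decoy. The carton is at the centre with the knob at scene (559,293) and side (290,233). The mixer sits next to the holder. Next: positions.

```bash
cat >> h.py <<'E'
def blobs(c,lo,hi,amin=20):
    m=cv2.inRange(cv2.cvtColor(c['pixels'],cv2.COLOR_RGB2HSV),lo,hi)
    n,_,st,ce=cv2.connectedComponentsWithStats(m); return [(ce[i],st[i]) for i in range(1,n) if st[i][4]>=amin]
E
python3 - <<'E'
from h import *
a=snap('scene'); b=snap('side')
for nm,c in(('scene',a),('side',b)):
  for what,lo,hi in(('blue',(105,150,80),(125,255,255)),('green',(50,120,40),(75,255,255)),('red',(0,200,90),(6,255,255)),('purple',(130,100,50),(160,255,255))):
    for ce,st in blobs(c,lo,hi): print(nm,what,ce.round(1),st,plane(c,*ce,95).round())
f=1.5625
print('knob',plane(a,559/f,288/f,80).round(),plane(b,290/f,230/f,80).round())
for p in((298,215),(250,253),(412,372)): print('plate b',plane(b,p[0]/f,p[1]/f,10).round())
for p in((602,332),(587,298),(372,386)): print('plate a',plane(a,p[0]/f,p[1]/f,10).round())
for n,p in dict(nl=(322,278),nr=(402,338),fr=(455,277),fl=(367,228)).items(): print('rim b',n,plane(b,p[0]/f,p[1]/f,126).round())
print('mixer',plane(a,511/f,212/f,85),plane(b,199/f,304/f,85))
E
```

```text
scene blue [98.8 54.6] [94 50 10 10 80] [-562. -475.   95.]
scene blue [74.9 57.2] [70 53 10 10 81] [-559. -584.   95.]
scene blue [489.9 107.2] [ 436   52   76   93 2199] [ 285. 1068.   95.]
scene blue [50.6 59.4] [46 55 10 10 83] [-562. -694.   95.]
scene blue [25.9 61.8] [21 57 10 11 86] [-563. -803.   95.]
scene blue [186.5 183.1] [181 176  12  15 147] [ 448. -172.   95.]
scene blue [125.2 198.6] [119 192  14  15 159] [ 474. -364.   95.]
scene blue [176.5 206.4] [170 199  14  16 170] [ 545. -213.   95.]
scene green [152.8 191.2] [144 175  20  33 472] [ 461. -279.   95.]
scene red [297.1 261.8] [ 262  241   72   44 1758] [826.  78.  95.]
scene purple [148.6 278.3] [131 254  38  37 637] [ 785. -309.   95.]
side blue [68.  36.8] [   0    0  169  113 9341] [ 679. 1214.   95.]
side blue [316.1 244.4] [310 238  13  14 145] [ 548. -215.   95.]
side blue [285.8 259.5] [280 253  13  14 149] [ 451. -174.   95.]
side blue [346.7 294.6] [340 288  15  15 176] [ 476. -365.   95.]
side green [308.4 297.6] [298 285  21  26 399] [ 401. -289.   95.]
side red [288.1 155.9] [285 153   8   6  21] [767.  50.  95.]
side red [295.9 169. ] [287 160  18  20 185] [738.  -4.  95.]
side purple [371.9 230.5] [349 215  41  34 437] [ 697. -320.   95.]
knob [568. 370.  80.] [571. 363.  80.]
plate b [654. 432.  10.]
plate b [494. 434.  10.]
plate b [498. -59.  10.]
plate a [648. 445.  10.]
plate a [546. 461.  10.]
plate a [674. -53.  10.]
rim b nl [499. 187. 126.]
rim b nr [495. -30. 126.]
rim b fr [680. -23. 126.]
rim b fl [662. 204. 126.]
mixer [300.20002314 365.77407039  85.        ] [303.27680502 361.39690523  85.        ]
```

>>> play_rows:
  translation:
    - [0,0,0.06]
    - [0,0,0.125]
    - [0.3,-0.22,0.17]
    - [0.3,-0.22,0.17]
    - [0.3,-0.22,0.17]
    - [0.3,-0.22,0.17]
    - [0.3,-0.22,0.17]
    - [0.3,-0.22,0.17]
    - [0.3,-0.22,0.17]
    - [0.3,-0.22,0.17]
    - [0.3,-0.22,0.17]
    - [0.3,-0.22,0.17]
  yaw: [0,0,-1.184,-1.184,-1.184,-1.184,-1.184,-1.184,-1.184,-1.184,-1.184,-1.184]
  hand: 1

```text
clock: 1.7
eef_pos: [507.0, 289.8, 375.6]
eef_rot: [3.141, -0.0, 1.573]
wrist_force: [-0.2, 0.4, 0.3]
finger_gap: 93.5
finger_force: 0.0
```

```bash
python3 - <<'E'
from h import *
s=telemetry.read_state();print(s['eef_pos'],s['eef_rot'],s['joints'],s['clock'])
c=snap('wrist'); print([(k,c[k]) for k in c if k!='pixels'])
cv2.imwrite('pics/w1.png',cv2.resize(c['pixels'][:,:,::-1],(800,600),interpolation=2))
E
```

```text
[507.00236877 289.84463928 375.58273078] [ 3.14144598e+00 -7.13137499e-05  1.57263149e+00] [ 4.56626228e-01  3.21425583e-01  1.10804059e+00 -3.70575403e-07
  1.71196338e+00  4.54791016e-01] 1.7
[('fx', 303.5630200091933), ('fy', 303.5630200091933), ('cx', 253.51837236593607), ('cy', 193.74912416412593), ('T_tool_cam', array([[ 3.23469410e-04,  9.70574788e-01,  2.40799660e-01,
         6.91728921e+01],
       [ 9.99999948e-01, -3.17610422e-04, -6.31426360e-05,
        -3.21513323e-01],
       [ 1.51958312e-05,  2.40799668e-01, -9.70574840e-01,
        -1.78395551e+02],
       [ 0.00000000e+00,  0.00000000e+00,  0.00000000e+00,
         1.00000000e+00]])), ('cam_to_world', array([[ 9.99997662e-01, -2.06348555e-03, -6.47283865e-04,
         5.06527769e+02],
       [ 2.15862351e-03,  9.70589805e-01,  2.40729662e-01,
         3.59004055e+02],
       [ 1.31504942e-04, -2.40730496e-01,  9.70591990e-01,
         5.53983165e+02],
       [ 0.00000000e+00,  0.00000000e+00,  0.00000000e+00,
         1.00000000e+00]]))]
```

View pics/w1.png

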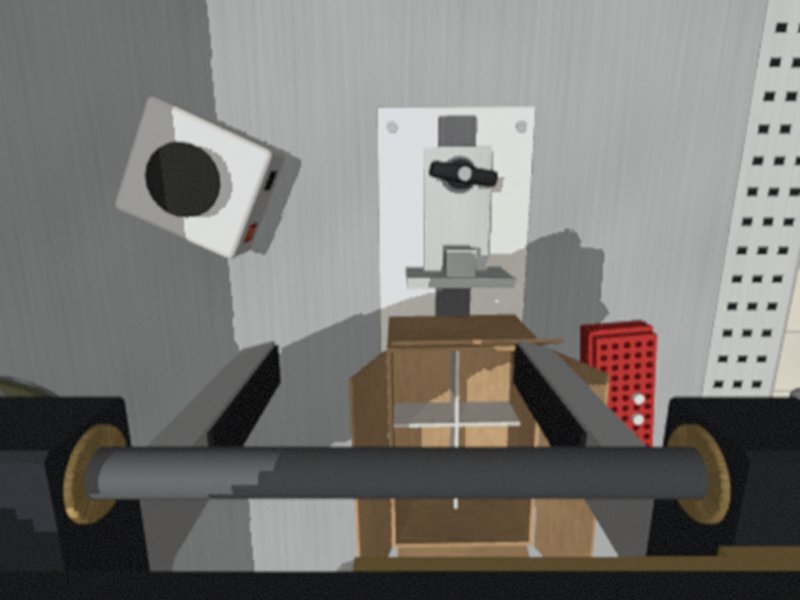

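```bash
python3 - <<'E'
from h import *
c=snap('wrist'); f=1.5625
P=lambda u,v,z:plane(c,u/f,v/f,z).round(1)
a,b=P(431,168,80),P(497,181,80); print('knob',a,b,(a+b)/2,np.arctan2(*(b-a)[1::-1]),np.linalg.norm(b-a),P(464,173,86))
for u,v in((379,108),(534,107)): print('plate',P(u,v,10))
for u,v in((407,278),(515,278),(407,287),(515,287),(407,268),(513,268)): print('jaw',P(u,v,85))
for u,v in((388,346),(532,340),(395,546),(530,543)): print('rim',P(u,v,126))
print('flap hi',P(390,318,190),P(520,316,190))
E
```

```text
knob [540.2 375.   80. ] [604.3 363.   80. ] [572.25 369.    80.  ] -0.1850653576897284 65.21357220701829 [571.2 370.3  86. ]
plate [488.1 439.2  10. ]
plate [654.3 440.5  10. ]
jaw [517.8 268.3  85. ]
jaw [626.4 268.5  85. ]
jaw [517.8 259.1  85. ]
jaw [627.  259.3  85. ]
jaw [517.7 278.5  85. ]
jaw [623.7 278.7  85. ]
rim [499.2 210.4 126. ]
rim [635.7 216.7 126. ]
rim [506.2 -14.1 126. ]
rim [649.7 -10.1 126. ]
flap hi [501.9 256.2 190. ] [605.5 258.  190. ]
```

>>> play_rows:
  translation:
    - [0.065,0.079,0]
    - [0.065,0.079,0]
    - [0.065,0.079,-0.06]
    - [0.065,0.079,-0.12]
    - [0.065,0.079,-0.18]
    - [0.065,0.079,-0.22]
    - [0.065,0.079,-0.25]
    - [0.065,0.079,-0.28]
    - [0.065,0.079,-0.295]
    - [0.065,0.079,-0.31]
    - [0.065,0.079,-0.313]
  yaw: [-0.187,-0.187,-0.187,-0.187,-0.187,-0.187,-0.187,-0.187,-0.187,-0.187,-0.187]
  hand: 1

```text
clock: 3.18
eef_pos: [572.3, 368.3, 61.9]
eef_rot: [-3.141, 0.0, 1.384]
wrist_force: [-1.6, 0.1, -0.7]
finger_gap: 93.9
finger_force: 0.0
```

>>> play_rows:
  translation:
    - [0,0,0]
    - [0,0,0]
    - [0,0,0]
    - [0,0,0]
    - [0,0,0]
    - [0,0,0]
  yaw: [0,0,0,0,0,0]
  hand: 0.6
  force: 30

```text
clock: 3.92
eef_pos: [571.4, 368.8, 63.1]
eef_rot: [-3.14, 0.0, 1.384]
wrist_force: [-9.7, -0.3, 6.8]
finger_gap: 65.6
finger_force: 30.0
```

>>> play_rows:
  translation:
    - [0,-0.006,0]
    - [0,-0.012,0]
    - [0,-0.018,0]
    - [0,-0.024,0]
    - [0,-0.03,0]
    - [0,-0.034,0]
    - [0,-0.037,0]
    - [0,-0.037,0]
  yaw: [0,0,0,0,0,0,0,0]

```text
clock: 4.92
eef_pos: [571.6, 331.6, 63.0]
eef_rot: [-3.14, 0.0, 1.384]
wrist_force: [-8.9, -1.5, 5.5]
finger_gap: 65.5
finger_force: 30.0
```

>>> play_rows:
  translation:
    - [0,-0.003,0]
    - [0,-0.006,0]
    - [0,-0.009,0]
    - [0,-0.012,0]
    - [0,-0.012,0]
    - [0,-0.012,0]
  yaw: [0,0,0,0,0,0]

```text
clock: 5.68
eef_pos: [571.7, 319.8, 63.0]
eef_rot: [-3.14, -0.0, 1.384]
wrist_force: [-8.9, 0.9, 5.9]
finger_gap: 65.6
finger_force: 30.0
```

>>> play_rows:
  translation:
    - [0,-0.002,0]
    - [0,-0.004,0]
    - [0,-0.005,0]
    - [0,-0.005,0]
  yaw: [0,0,0,0]

```text
clock: 6.18
eef_pos: [571.7, 315.1, 63.0]
eef_rot: [-3.14, -0.001, 1.384]
wrist_force: [-7.3, 2.6, 5.0]
finger_gap: 65.5
finger_force: 30.0
```

>>> play_rows:
  translation:
    - [0,-0.0015,0]
    - [0,-0.003,0]
    - [0,-0.003,0]
  yaw: [0,0,0]

```text
clock: 6.55
eef_pos: [571.7, 312.1, 63.1]
eef_rot: [-3.14, -0.001, 1.384]
wrist_force: [-8.3, 3.1, 4.6]
finger_gap: 65.8
finger_force: 30.0
```

```bash
python3 - <<'E'
from h import *
a=snap('scene'); cv2.imwrite('pics/a2.png',cv2.resize(a['pixels'][130:260,200:400,::-1],(800,520),interpolation=2))
E
```

```text
(no output)
```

View pics/a2.png

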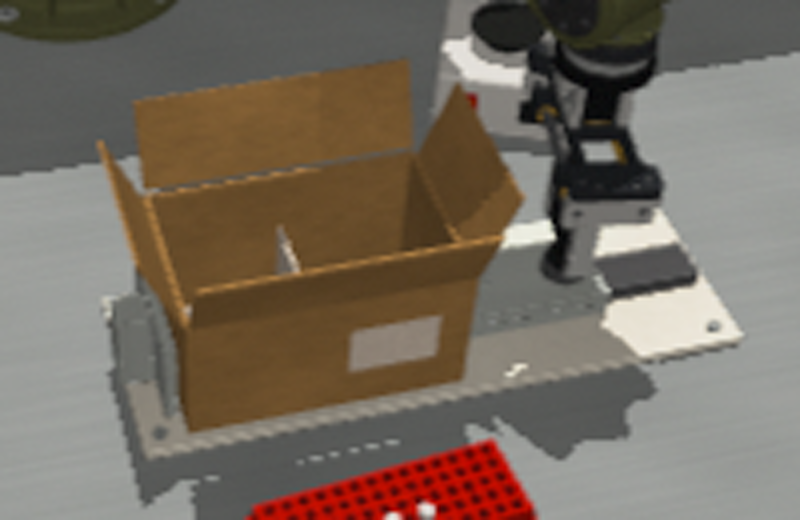

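The jaw is now touching the carton's left end. A few mm remain at the fixed jaw (crop pixels ~(160,360)). I'll keep pushing in small steps.

>>> play_rows:
  translation:
    - [0,-0.0015,0]
    - [0,-0.003,0]
    - [0,-0.003,0]
  yaw: [0,0,0]

```text
clock: 6.98
eef_pos: [571.7, 309.1, 63.0]
eef_rot: [-3.14, -0.001, 1.384]
wrist_force: [-7.6, 2.9, 4.5]
finger_gap: 65.7
finger_force: 30.0
```

>>> play_rows:
  translation:
    - [0,-0.0015,0]
    - [0,-0.002,0]
    - [0,-0.002,0]
  yaw: [0,0,0]

```text
clock: 7.35
eef_pos: [571.7, 308.8, 63.1]
eef_rot: [-3.141, -0.003, 1.385]
wrist_force: [-5.0, 14.3, 1.6]
finger_gap: 66.0
finger_force: 29.9
```

>>> play_rows:
  translation:
    - [0,-0.0015,0]
    - [0,-0.002,0]
    - [0,-0.002,0]
  yaw: [0,0,0]

```text
clock: 7.72
eef_pos: [571.6, 308.5, 63.1]
eef_rot: [-3.141, -0.006, 1.385]
wrist_force: [-4.5, 24.9, -1.6]
finger_gap: 65.6
finger_force: 29.9
```

>>> play_rows:
  translation:
    - [0,0,0]
    - [0,0.001,0]
    - [0,0.001,0]
    - [0,0.001,0]
    - [0,0.001,0]
    - [0,0.001,0]
    - [0,0.001,0]
    - [0,0.001,0]
    - [0,0.001,0]
    - [0,0.001,0]
    - [0,0.001,0]
    - [0,0.001,0]
  yaw: [0,-0.13,-0.26,-0.4,-0.54,-0.68,-0.82,-0.96,-1.1,-1.22,-1.32,-1.32]
  force: 45

```text
clock: 9.22
eef_pos: [570.2, 310.5, 63.4]
eef_rot: [-3.134, 0.002, 0.065]
wrist_force: [-14.7, 29.1, 4.3]
finger_gap: 65.4
finger_force: 45.0
```

```bash
python3 - <<'E'
from h import *
s=telemetry.read_state();print(s['moment'],s['wrist_force'],s['joints'],s['eef_rot'])
E
```

```text
[5.75908489 3.0997264  0.07384767] [-14.67504906  29.05256818   4.3403618 ] [0.43917691 0.65421288 1.34679299 0.00825314 1.1393593  1.9419547 ] [-3.13416181e+00  1.58874318e-03  6.45777514e-02]
```

```bash
python3 - <<'E'
from h import *
a=snap('scene')['pixels'][110:260,200:400,::-1];b=snap('side')['pixels'][110:260,130:330,::-1]
cv2.imwrite('pics/ab3.png',np.hstack([cv2.resize(x,(400,300),interpolation=2) for x in(a,b)]))
E
```

```text
(no output)
```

View pics/ab3.png

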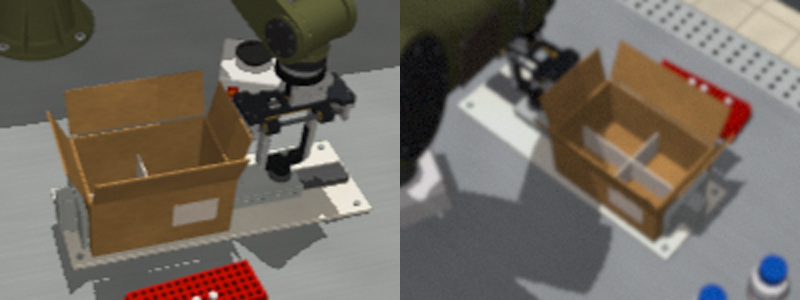

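>>> play_rows:
  translation:
    - [0,0,0]
    - [0,0,0]
    - [0,0,0]
    - [0,0,0]
  yaw: [0,0,0,0]
  hand: 1

```text
clock: 9.82
eef_pos: [572.7, 305.1, 62.5]
eef_rot: [3.142, -0.0, 0.063]
wrist_force: [0.3, 0.2, -0.7]
finger_gap: 93.8
finger_force: 0.0
```

>>> play_rows:
  translation:
    - [0,0.02,0.02]
    - [0,0.04,0.06]
    - [0,0.04,0.12]
    - [0,0.04,0.18]
    - [0,0.04,0.24]
    - [0,0.04,0.3]
    - [-0.05,0.0,0.32]
    - [-0.07,-0.02,0.32]
    - [-0.07,-0.02,0.32]
    - [-0.07,-0.02,0.32]
    - [-0.07,-0.02,0.32]
    - [-0.07,-0.02,0.32]
  yaw: [0,0,0,0,0,0,0.3,0.6,0.9,1.2,1.506,1.506]

```text
clock: 11.32
eef_pos: [502.6, 285.1, 382.5]
eef_rot: [3.141, 0.0, 1.194]
wrist_force: [0.8, -0.5, 0.2]
finger_gap: 94.0
finger_force: 0.0
```

```bash
python3 - <<'E'
from h import *
s=telemetry.read_state();print(s['eef_pos'],s['eef_rot'],s['clock'],s['wrist_force'])
c=snap('wrist'); cv2.imwrite('pics/w4.png',cv2.resize(c['pixels'][:,:,::-1],(800,600),interpolation=2))
E
```

```text
[502.58494649 285.05453154 382.47412771] [3.14149388e+00 6.76682923e-05 1.19444160e+00] 11.325 [ 0.82972424 -0.53984203  0.2485284 ]
```

View pics/w4.png

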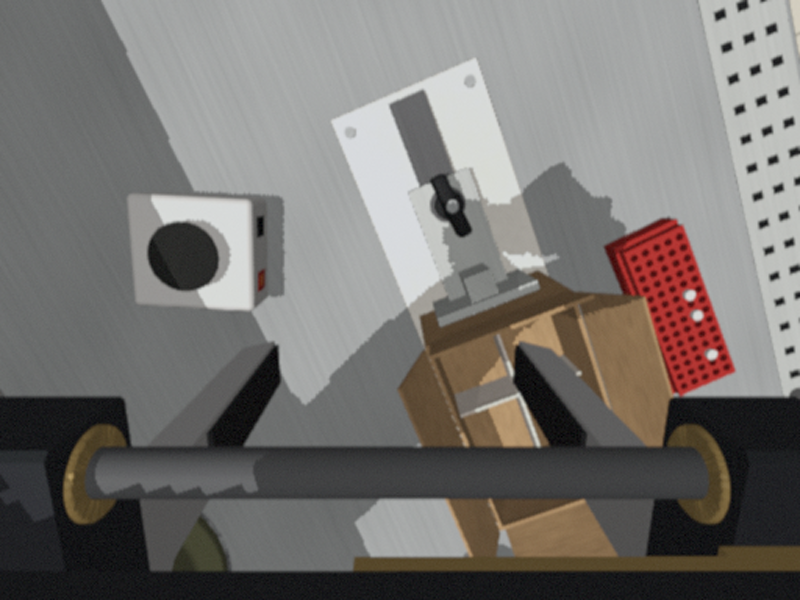

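```bash
python3 - <<'E'
from h import *
c=snap('wrist'); f=1.5625
P=lambda u,v,z:plane(c,u/f,v/f,z).round(1)
a,b=P(439,177,80),P(464,234,80); print('knob',a,b,(a+b)/2,np.arctan2(*(b-a)[1::-1]),np.linalg.norm(b-a))
for u,v in((428,350),(432,343),(577,306)): print('rimL',P(u,v,126))
for n,(u,v) in dict(jawL=(437,322),jawR=(539,288)).items(): print(n,P(u,v,85))
for n,fn in(('scene','s5'),('side','d5')):
    k=snap(n); np.save(f'pics/{n}.npy',k['pixels'])
a=snap('scene')['pixels'][120:250,210:350,::-1];b=snap('side')['pixels'][110:240,190:310,::-1]
cv2.imwrite('pics/ab5.png',np.hstack([cv2.resize(a,(420,390),interpolation=2),cv2.resize(b,(360,390),interpolation=2)]))
E
```

```text
knob [569.2 341.7  80. ] [574.  280.3  80. ] [571.6 311.   80. ] -1.4927791061564375 61.58733636065126
rimL [500.6 193.7 126. ]
rimL [506.6 199.1 126. ]
rimL [647.3 184.6 126. ]
jawL [517.4 204.7  85. ]
jawR [627.4 201.4  85. ]
```

View pics/ab5.png

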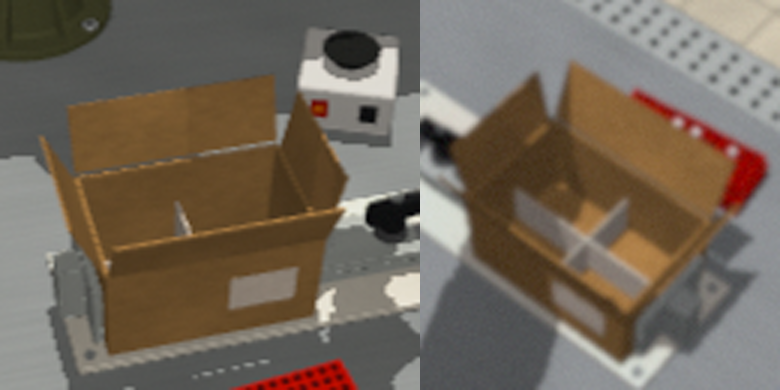

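>>> play_rows:
  translation:
    - [0,-0.05,0.0]
    - [-0.02,-0.1,0.03]
    - [-0.022,-0.15,0.04]
    - [-0.022,-0.2,0.04]
    - [-0.022,-0.2,0.04]
    - [-0.022,-0.2,0.04]
    - [-0.022,-0.2,0.04]
    - [-0.022,-0.2,0.04]
    - [-0.022,-0.2,0.04]
    - [-0.022,-0.2,0.04]
    - [-0.022,-0.2,0.04]
    - [-0.022,-0.2,0.04]
  yaw: [-0.18,-0.36,-0.54,-0.72,-0.9,-1.08,-1.26,-1.44,-1.571,-1.571,-1.571,-1.571]
  hand: 0.75
  force: 20

```text
clock: 13.12
eef_pos: [480.5, 85.4, 422.4]
eef_rot: [-3.142, 0.0, -0.381]
wrist_force: [-0.1, -0.1, 0.6]
finger_gap: 70.4
finger_force: 0.0
```

```bash
python3 - <<'E'
from h import *
s=telemetry.read_state();print(s['eef_pos'],s['eef_rot'],s['clock'],s['wrist_force'])
c=snap('wrist'); cv2.imwrite('pics/w6.png',cv2.resize(c['pixels'][:,:,::-1],(800,600),interpolation=2))
np.save('pics/w6.npy',c['cam_to_world'])
for n in('scene','side'):
    k=snap(n)
    for ce,st in blobs(k,(105,150,80),(125,255,255)):
        p=plane(k,*ce,95)
        if 300<p[0]<700 and abs(p[1])<450: print(n,p.round())
E
```

```text
[480.47378378  85.36960317 422.44875762] [-3.14154055e+00  4.77294420e-06 -3.80965817e-01] 13.125 [-0.05615244 -0.13597422  0.62207967]
scene [ 448. -172.   95.]
scene [ 474. -363.   95.]
scene [ 545. -213.   95.]
side [ 548. -215.   95.]
side [ 451. -174.   95.]
side [ 476. -365.   95.]
```

View pics/w6.png

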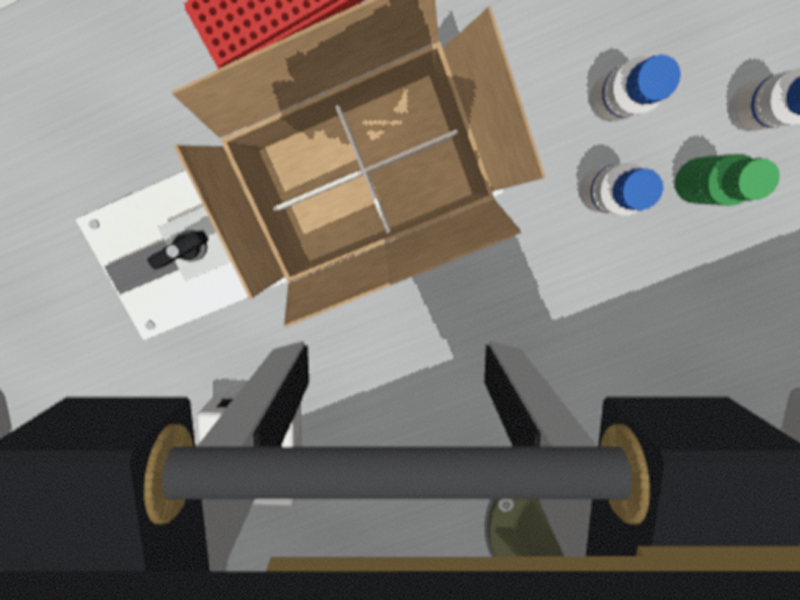

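```bash
python3 - <<'E'
from h import *
c=dict(fx=303.563,fy=303.563,cx=253.518,cy=193.749,cam_to_world=np.load('pics/w6.npy')); f=1.5625
P=lambda u,v,z:plane(c,u/f,v/f,z).round(1)
print('cross',P(364,171,69),[P(*q,69) for q in((278,207),(457,131),(338,107),(387,231))])
print('rim',[P(*q,126) for q in((224,138),(440,46),(287,277),(495,193))], np.mean([P(*q,126) for q in((224,138),(440,46),(287,277),(495,193))],axis=0))
for q in((655,77),(640,188)): print('cap',P(*q,106))
E
```

```text
cross [571.6  85.4  69. ] [array([571.5, 188. ,  69. ]), array([572.7, -21.9,  69. ]), array([641.4,  85.7,  69. ]), array([502.7,  86.6,  69. ])]
rim [array([645.9, 194.4, 126. ]), array([644.1, -23.9, 126. ]), array([501.9, 195.6, 126. ]), array([502.1, -28. , 126. ])] [573.5    84.525 126.   ]
cap [ 546.1 -210.   106. ]
cap [ 450.4 -169.9  106. ]
```

>>> play_rows:
  translation:
    - [-0.005,-0.06,0]
    - [-0.015,-0.12,-0.04]
    - [-0.025,-0.18,-0.1]
    - [-0.03,-0.23,-0.16]
    - [-0.03,-0.257,-0.2]
    - [-0.03,-0.257,-0.24]
    - [-0.03,-0.257,-0.275]
    - [-0.03,-0.257,-0.305]
    - [-0.03,-0.257,-0.325]
    - [-0.03,-0.257,-0.34]
    - [-0.03,-0.257,-0.34]
  yaw: [0.15,0.3,0.381,0.381,0.381,0.381,0.381,0.381,0.381,0.381,0.381]

```text
clock: 14.65
eef_pos: [450.2, -171.5, 81.9]
eef_rot: [-3.141, 0.001, -0.001]
wrist_force: [0.4, -0.4, 0.6]
finger_gap: 70.3
finger_force: 0.0
```

>>> play_rows:
  translation:
    - [0,0,0]
    - [0,0,0]
    - [0,0,0]
    - [0,0,0]
    - [0,0,0]
  yaw: [0,0,0,0,0]
  hand: 0.3
  force: 20

```text
clock: 15.28
eef_pos: [450.7, -171.8, 82.8]
eef_rot: [3.141, -0.001, -0.001]
wrist_force: [-0.6, -0.3, 5.2]
finger_gap: 41.6
finger_force: 20.0
```

>>> play_rows:
  translation:
    - [0,0,0.06]
    - [0,0,0.12]
    - [0,0,0.18]
    - [0,0.03,0.228]
    - [0.02,0.08,0.228]
    - [0.04,0.13,0.228]
    - [0.06,0.18,0.228]
    - [0.075,0.23,0.228]
    - [0.085,0.28,0.228]
    - [0.085,0.312,0.228]
    - [0.085,0.312,0.228]
    - [0.085,0.312,0.228]
  yaw: [0,0,0,0,0,0,0,0,0,0,0,0]

```text
clock: 16.77
eef_pos: [535.4, 139.8, 310.1]
eef_rot: [3.141, 0.001, -0.001]
wrist_force: [0.4, -0.3, -2.7]
finger_gap: 41.5
finger_force: 20.0
```

```bash
python3 - <<'E'
from h import *
s=telemetry.read_state();print(s['eef_pos'],s['eef_rot'],s['clock'],s['wrist_force'],s['finger_gap'])
c=snap('scene'); cv2.imwrite('pics/s7.png',cv2.resize(c['pixels'][60:260,100:400,::-1],(780,520),interpolation=2))
E
```

```text
[535.37175203 139.84691413 310.13540884] [ 3.14131599e+00  6.74054952e-04 -1.32462699e-03] 16.775 [ 0.37330645 -0.25574245 -2.73544772] 41.46619948133339
```

View pics/s7.png

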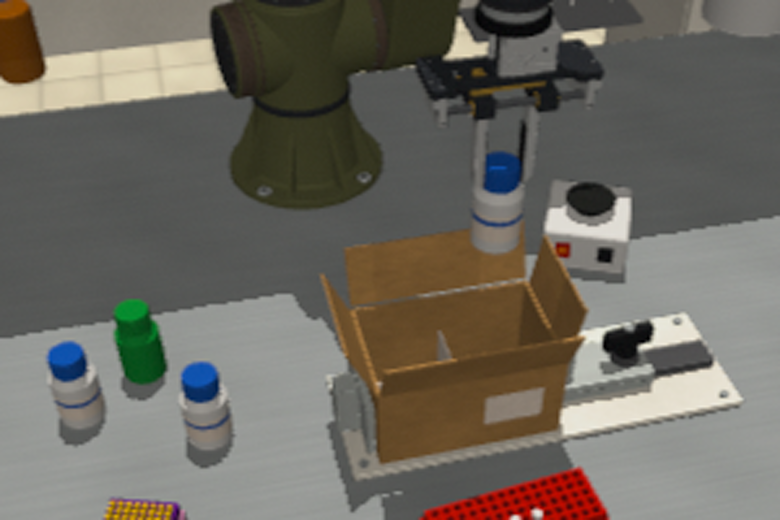

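The bottle hangs upright from the gripper, above the near-left cell. Lowering it.

>>> play_rows:
  translation:
    - [0,0,-0.05]
    - [0,0,-0.09]
    - [0,0,-0.12]
    - [0,0,-0.145]
    - [0,0,-0.165]
    - [0,0,-0.185]
    - [0,0,-0.2]
    - [0,0,-0.21]
    - [0,0,-0.213]
    - [0,0,-0.213]
  yaw: [0,0,0,0,0,0,0,0,0,0]

```text
clock: 18.08
eef_pos: [536.5, 141.7, 100.3]
eef_rot: [-3.139, -0.004, -0.0]
wrist_force: [-10.6, 6.3, 20.5]
finger_gap: 41.4
finger_force: 20.0
```

>>> play_rows:
  translation:
    - [0,0,0.001]
    - [0,0,0.001]
    - [0,0,0.001]
  yaw: [0,0,0]
  hand: 0.65

```text
clock: 18.45
eef_pos: [536.5, 141.1, 100.6]
eef_rot: [-3.14, -0.004, -0.001]
wrist_force: [-5.6, 4.3, 13.9]
finger_gap: 60.9
finger_force: 0.0
```

>>> play_rows:
  translation:
    - [0,0,0.03]
    - [0,0,0.07]
    - [0,0,0.13]
    - [0,0,0.19]
    - [0,-0.03,0.21]
    - [0,-0.08,0.21]
    - [0,-0.13,0.21]
    - [0,-0.18,0.21]
    - [0,-0.23,0.21]
    - [0.0,-0.25,0.21]
    - [0.0,-0.25,0.21]
  yaw: [0,0,0,0,0,0,0,0,0,0,0]

```text
clock: 19.82
eef_pos: [535.5, -110.2, 308.6]
eef_rot: [-3.142, -0.0, -0.003]
wrist_force: [0.8, 1.0, 0.4]
finger_gap: 61.0
finger_force: 0.0
```

```bash
python3 - <<'E'
from h import *
s=telemetry.read_state();print(s['eef_pos'],s['eef_rot'],s['clock'],s['wrist_force'],s['finger_gap'])
k={}
for n in('scene','side'):
    k[n]=snap(n)
    for ce,st in blobs(k[n],(105,150,80),(125,255,255)):
        p=plane(k[n],*ce,95)
        if 300<p[0]<750 and abs(p[1])<450: print(n,p.round(),plane(k[n],*ce,109).round(),st[4])
cv2.imwrite('pics/ab8.png',np.hstack([cv2.resize(a,(400,300),interpolation=2) for a in(k['scene']['pixels'][110:260,200:400,::-1],k['side']['pixels'][110:260,150:350,::-1])]))
E
```

```text
[ 535.48289176 -110.24237838  308.62064834] [-3.14157683e+00 -4.13394089e-04 -2.89875655e-03] 19.825 [0.83885056 1.00658967 0.39746735] 61.045677612542434
scene [519. 147.  95.] [534. 141. 109.] 157
scene [ 474. -363.   95.] [ 489. -360.  109.] 166
scene [ 545. -213.   95.] [ 559. -213.  109.] 170
side [ 548. -215.   95.] [ 541. -217.  109.] 144
side [ 476. -365.   95.] [ 470. -365.  109.] 173
```

View pics/ab8.png

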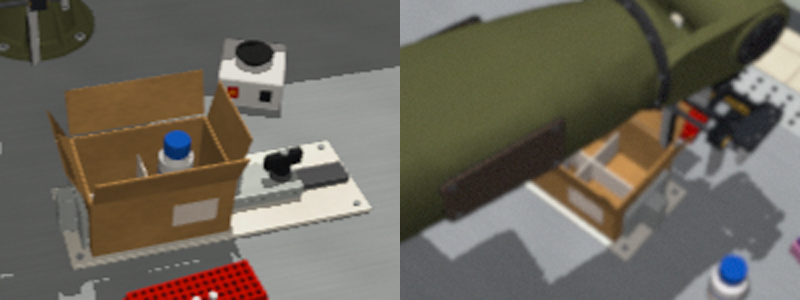

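>>> play_rows:
  translation:
    - [0.005,-0.05,0]
    - [0.011,-0.104,-0.01]
    - [0.011,-0.104,-0.06]
    - [0.011,-0.104,-0.11]
    - [0.011,-0.104,-0.15]
    - [0.011,-0.104,-0.18]
    - [0.011,-0.104,-0.205]
    - [0.011,-0.104,-0.221]
    - [0.011,-0.104,-0.221]
  yaw: [0,0,0,0,0,0,0,0,0]
  hand: 0.75

```text
clock: 21.05
eef_pos: [546.5, -212.8, 86.9]
eef_rot: [-3.141, 0.001, -0.0]
wrist_force: [0.5, -0.4, 0.1]
finger_gap: 70.3
finger_force: 0.0
```

>>> play_rows:
  translation:
    - [0,0,0]
    - [0,0,0]
    - [0,0,0]
    - [0,0,0]
    - [0,0,0]
  yaw: [0,0,0,0,0]
  hand: 0.3
  force: 20

```text
clock: 21.68
eef_pos: [546.7, -213.7, 87.9]
eef_rot: [3.141, -0.001, -0.001]
wrist_force: [0.3, 0.3, 5.2]
finger_gap: 41.5
finger_force: 20.0
```

>>> play_rows:
  translation:
    - [0,0,0.06]
    - [0,0,0.12]
    - [0,0,0.18]
    - [0,0.03,0.225]
    - [0.02,0.08,0.225]
    - [0.04,0.13,0.225]
    - [0.055,0.18,0.225]
    - [0.062,0.22,0.225]
    - [0.062,0.244,0.225]
    - [0.062,0.244,0.225]
    - [0.062,0.244,0.19]
  yaw: [0,0,0,0,0,0,0,0,0,0,0]

```text
clock: 23.05
eef_pos: [609.2, 29.8, 279.0]
eef_rot: [3.141, -0.004, -0.001]
wrist_force: [1.0, -0.2, -1.9]
finger_gap: 41.0
finger_force: 20.0
```

>>> play_rows:
  translation:
    - [0,0,-0.05]
    - [0,0,-0.085]
    - [0,0,-0.11]
    - [0,0,-0.13]
    - [0,0,-0.15]
    - [0,0,-0.163]
    - [0,0,-0.17]
    - [0,0,-0.173]
    - [0,0,-0.173]
  yaw: [0,0,0,0,0,0,0,0,0]

```text
clock: 24.18
eef_pos: [608.6, 30.3, 104.8]
eef_rot: [-3.142, -0.0, -0.001]
wrist_force: [-0.1, -0.0, -2.0]
finger_gap: 41.4
finger_force: 20.0
```

>>> play_rows:
  translation:
    - [0,0,-0.002]
    - [0,0,-0.003]
    - [0,0,-0.003]
  yaw: [0,0,0]

```text
clock: 24.55
eef_pos: [608.7, 30.4, 101.9]
eef_rot: [-3.142, -0.001, -0.001]
wrist_force: [-0.3, 0.6, 3.7]
finger_gap: 41.3
finger_force: 20.0
```

>>> play_rows:
  translation:
    - [0,0,0.0]
    - [0,0,0.0]
    - [0,0,0.0]
  yaw: [0,0,0]
  hand: 0.65

```text
clock: 24.92
eef_pos: [608.4, 30.3, 101.3]
eef_rot: [3.142, 0.0, -0.001]
wrist_force: [-0.6, -0.5, -0.5]
finger_gap: 60.7
finger_force: 0.0
```

>>> play_rows:
  translation:
    - [0,0,0.03]
    - [0,0,0.07]
    - [0,0,0.13]
    - [0,0,0.19]
    - [0,-0.03,0.21]
    - [-0.03,-0.09,0.21]
    - [-0.06,-0.15,0.21]
    - [-0.09,-0.2,0.21]
    - [-0.11,-0.26,0.21]
    - [-0.133,-0.31,0.21]
    - [-0.133,-0.33,0.21]
    - [-0.133,-0.33,0.21]
  yaw: [0,0,0,0,0,0,0,0,0,0,0,0]

```text
clock: 26.42
eef_pos: [475.6, -300.1, 311.1]
eef_rot: [-3.141, 0.0, -0.003]
wrist_force: [0.0, -0.1, -0.5]
finger_gap: 61.1
finger_force: 0.0
```

```bash
python3 - <<'E'
from h import *
s=telemetry.read_state();print(s['eef_pos'],s['eef_rot'],s['clock'],s['wrist_force'],s['finger_gap'])
for n in('scene','side'):
    k=snap(n)
    for ce,st in blobs(k,(105,150,80),(125,255,255)):
        p=plane(k,*ce,95)
        if 300<p[0]<750 and abs(p[1])<450: print(n,p.round(),plane(k,*ce,109).round(),st[4])
E
```

```text
[ 475.56998145 -300.10314113  311.09514143] [-3.14112577e+00  3.37997252e-04 -2.60730314e-03] 26.425 [ 0.01832145 -0.10639282 -0.45638121] 61.061285711139256
scene [519. 147.  95.] [534. 141. 109.] 158
scene [ 474. -363.   95.] [ 489. -360.  109.] 166
scene [570.  38.  95.] [583.  34. 109.] 31
side [ 476. -365.   95.] [ 470. -365.  109.] 170
```

>>> play_rows:
  translation:
    - [0,-0.05,0]
    - [0,-0.064,-0.01]
    - [0,-0.064,-0.06]
    - [0,-0.064,-0.11]
    - [0,-0.064,-0.15]
    - [0,-0.064,-0.18]
    - [0,-0.064,-0.205]
    - [0,-0.064,-0.223]
    - [0,-0.064,-0.223]
  yaw: [0,0,0,0,0,0,0,0,0]
  hand: 0.75

```text
clock: 27.65
eef_pos: [475.5, -362.5, 87.4]
eef_rot: [-3.14, 0.001, -0.0]
wrist_force: [0.1, -0.4, 0.4]
finger_gap: 70.4
finger_force: 0.0
```

>>> play_rows:
  translation:
    - [0,0,0]
    - [0,0,0]
    - [0,0,0]
    - [0,0,0]
    - [0,0,0]
  yaw: [0,0,0,0,0]
  hand: 0.3
  force: 20

```text
clock: 28.28
eef_pos: [475.7, -363.8, 89.0]
eef_rot: [3.141, -0.001, -0.001]
wrist_force: [-0.7, 1.5, 4.5]
finger_gap: 41.5
finger_force: 20.0
```

>>> play_rows:
  translation:
    - [0,0,0.06]
    - [0,0,0.12]
    - [0,0,0.18]
    - [0,0.04,0.222]
    - [0.01,0.1,0.222]
    - [0.02,0.16,0.222]
    - [0.03,0.22,0.222]
    - [0.04,0.28,0.222]
    - [0.05,0.34,0.222]
    - [0.06,0.38,0.222]
    - [0.06,0.394,0.222]
    - [0.06,0.394,0.222]
  yaw: [0,0,0,0,0,0,0,0,0,0,0,0]

```text
clock: 29.78
eef_pos: [535.3, 30.4, 310.2]
eef_rot: [3.141, 0.001, -0.0]
wrist_force: [-1.1, -0.6, -1.0]
finger_gap: 41.3
finger_force: 20.0
```

>>> play_rows:
  translation:
    - [0,0,-0.05]
    - [0,0,-0.1]
    - [0,0,-0.13]
    - [0,0,-0.155]
    - [0,0,-0.175]
    - [0,0,-0.19]
    - [0,0,-0.2]
    - [0,0,-0.205]
    - [0,0,-0.205]
  yaw: [0,0,0,0,0,0,0,0,0]

```text
clock: 30.9
eef_pos: [535.5, 30.3, 105.6]
eef_rot: [3.142, -0.0, -0.001]
wrist_force: [-0.5, 0.4, -1.5]
finger_gap: 41.4
finger_force: 20.0
```

>>> play_rows:
  translation:
    - [0,0,-0.002]
    - [0,0,-0.003]
    - [0,0,-0.003]
  yaw: [0,0,0]

```text
clock: 31.28
eef_pos: [535.7, 30.4, 102.9]
eef_rot: [-3.142, -0.001, -0.001]
wrist_force: [-0.7, 1.0, 2.7]
finger_gap: 41.7
finger_force: 20.0
```

>>> play_rows:
  translation:
    - [0,0,0.0]
    - [0,0,0.0]
    - [0,0,0.0]
  yaw: [0,0,0]
  hand: 0.65

```text
clock: 31.65
eef_pos: [535.4, 30.3, 102.4]
eef_rot: [3.142, 0.0, -0.001]
wrist_force: [0.1, 0.1, -0.2]
finger_gap: 61.2
finger_force: 0.0
```

>>> play_rows:
  translation:
    - [0,0,0.03]
    - [0,0,0.07]
    - [0,0,0.13]
    - [0,0,0.19]
    - [-0.03,0.02,0.25]
    - [-0.055,0.055,0.31]
    - [-0.055,0.055,0.32]
    - [-0.055,0.055,0.32]
  yaw: [0,0,0,0,0,0,0,0]

```text
clock: 32.65
eef_pos: [480.5, 85.8, 423.9]
eef_rot: [-3.141, -0.003, -0.0]
wrist_force: [0.5, 0.0, -0.7]
finger_gap: 60.7
finger_force: 0.0
```

```bash
python3 - <<'E'
from h import *
s=telemetry.read_state();print(s['eef_pos'],s['eef_rot'],s['clock'],s['wrist_force'],s['finger_gap'])
c=snap('wrist'); cv2.imwrite('pics/w9.png',cv2.resize(c['pixels'][:,:,::-1],(800,600),interpolation=2))
np.save('pics/w9.npy',c['cam_to_world'])
E
```

```text
[480.46677635  85.7685853  423.8512879 ] [-3.14125959e+00 -3.33865652e-03 -1.91004589e-04] 32.65 [ 0.52212854  0.00381236 -0.69831466] 60.743327769923496
```

View pics/w9.png

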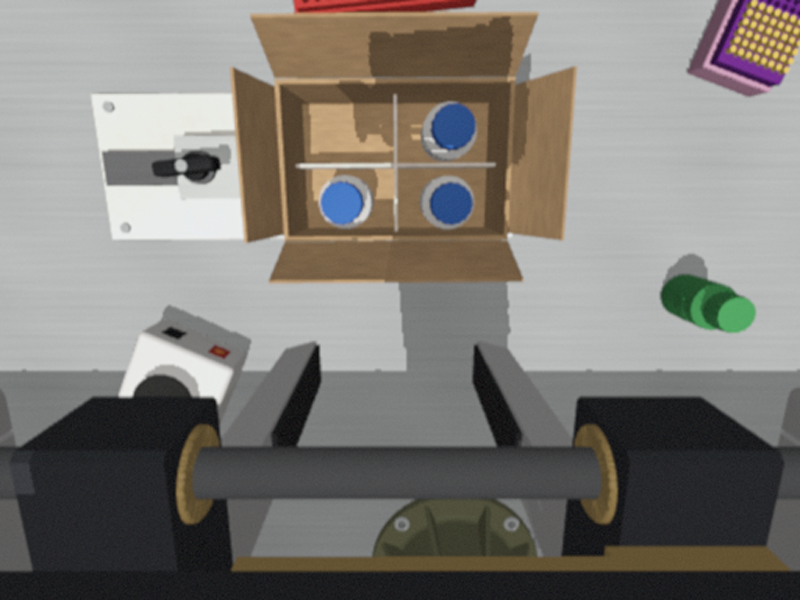

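All three bottles stand upright in their own cells: caps at (343,202), (450,203) and (453,126). The carton is clamped and the knob bar lies along the rail. Now the flaps, left end first.

>>> play_rows:
  translation:
    - [0.03,0.05,0]
    - [0.06,0.1,0]
    - [0.0915,0.15,-0.02]
    - [0.0915,0.18,-0.06]
    - [0.0915,0.18,-0.11]
    - [0.0915,0.18,-0.16]
    - [0.0915,0.18,-0.21]
    - [0.0915,0.18,-0.25]
    - [0.0915,0.18,-0.259]
    - [0.0915,0.18,-0.259]
  yaw: [0,0,0,0,0,0,0,0,0,0]
  hand: 0

```text
clock: 33.95
eef_pos: [572.1, 264.9, 163.3]
eef_rot: [3.141, 0.001, -0.002]
wrist_force: [-0.3, -0.1, 0.2]
finger_gap: 0.5
finger_force: 0.0
```

>>> play_rows:
  translation:
    - [0,-0.02,0]
    - [0,-0.04,0]
    - [0,-0.055,0]
    - [0,-0.068,0]
    - [0,-0.08,0]
    - [0,-0.09,-0.003]
    - [0,-0.1,-0.008]
    - [0,-0.108,-0.014]
    - [0,-0.114,-0.02]
    - [0,-0.12,-0.026]
    - [0,-0.125,-0.031]
    - [0,-0.125,-0.031]
  yaw: [0,0,0,0,0,0,0,0,0,0,0,0]

```text
clock: 35.45
eef_pos: [571.8, 140.0, 132.0]
eef_rot: [3.141, 0.001, -0.002]
wrist_force: [-0.6, 0.6, 0.0]
finger_gap: 0.5
finger_force: 0.0
```

>>> play_rows:
  translation:
    - [0,-0.002,-0.003]
    - [0,-0.002,-0.006]
    - [0,-0.002,-0.006]
  yaw: [0,0,0]

```text
clock: 35.83
eef_pos: [572.5, 138.3, 128.4]
eef_rot: [-3.142, -0.002, -0.001]
wrist_force: [-4.7, -2.7, 15.8]
finger_gap: 0.4
finger_force: 8.1
```

>>> play_rows:
  translation:
    - [0,0,0.04]
    - [0,0,0.1]
    - [0,-0.06,0.11]
    - [0,-0.12,0.11]
    - [0,-0.18,0.11]
    - [0,-0.236,0.11]
    - [0,-0.236,0.11]
    - [0,-0.236,0.07]
    - [0,-0.236,0.037]
    - [0,-0.236,0.037]
  yaw: [0,0,0,0,0,0,0,0,0,0]

```text
clock: 37.08
eef_pos: [571.1, -96.6, 161.5]
eef_rot: [-3.141, 0.004, -0.0]
wrist_force: [0.2, 0.1, 0.3]
finger_gap: 0.7
finger_force: 0.0
```

>>> play_rows:
  translation:
    - [0,0.02,0]
    - [0,0.04,0]
    - [0,0.055,0]
    - [0,0.068,0]
    - [0,0.08,0]
    - [0,0.09,-0.003]
    - [0,0.1,-0.008]
    - [0,0.108,-0.014]
    - [0,0.114,-0.02]
    - [0,0.12,-0.026]
    - [0,0.125,-0.031]
    - [0,0.125,-0.033]
  yaw: [0,0,0,0,0,0,0,0,0,0,0,0]

```text
clock: 38.58
eef_pos: [571.9, 27.7, 130.1]
eef_rot: [-3.141, 0.0, -0.001]
wrist_force: [0.3, 1.1, 0.8]
finger_gap: 0.5
finger_force: 0.3
```

>>> play_rows:
  translation:
    - [0,0.002,-0.003]
    - [0,0.002,-0.005]
    - [0,0.002,-0.005]
  yaw: [0,0,0]

```text
clock: 38.95
eef_pos: [572.6, 28.3, 128.2]
eef_rot: [3.14, -0.003, -0.002]
wrist_force: [-9.2, -6.2, 24.9]
finger_gap: 0.5
finger_force: 12.0
```

>>> play_rows:
  translation:
    - [0,0,0.04]
    - [0,0,0.1]
    - [-0.06,0.03,0.11]
    - [-0.11,0.057,0.11]
    - [-0.145,0.057,0.11]
    - [-0.145,0.057,0.11]
    - [-0.145,0.057,0.07]
    - [-0.145,0.057,0.04]
    - [-0.145,0.057,0.04]
  yaw: [0,0,0,0,0,0,0,0,0]

```text
clock: 40.08
eef_pos: [426.8, 86.0, 164.0]
eef_rot: [3.141, 0.004, -0.002]
wrist_force: [-0.2, 0.4, 0.6]
finger_gap: 0.4
finger_force: 0.0
```

>>> play_rows:
  translation:
    - [0.02,0,0]
    - [0.04,0,0]
    - [0.055,0,0]
    - [0.068,0,0]
    - [0.08,0,0]
    - [0.09,0,-0.003]
    - [0.1,0,-0.008]
    - [0.108,0,-0.014]
    - [0.114,0,-0.02]
    - [0.12,0,-0.025]
    - [0.125,0,-0.03]
    - [0.125,0,-0.032]
  yaw: [0,0,0,0,0,0,0,0,0,0,0,0]

```text
clock: 41.58
eef_pos: [552.2, 86.4, 133.1]
eef_rot: [3.142, -0.0, -0.001]
wrist_force: [1.8, 0.8, 7.0]
finger_gap: 0.3
finger_force: 3.7
```

>>> play_rows:
  translation:
    - [0.002,0,-0.002]
    - [0.002,0,-0.004]
    - [0.002,0,-0.004]
  yaw: [0,0,0]

```text
clock: 41.95
eef_pos: [552.8, 86.4, 132.3]
eef_rot: [3.141, 0.002, -0.001]
wrist_force: [-24.7, -2.2, 34.4]
finger_gap: 0.1
finger_force: 17.3
```

>>> play_rows:
  translation:
    - [0,0,0.04]
    - [0,0,0.1]
    - [0.06,0,0.115]
    - [0.12,0,0.115]
    - [0.165,0,0.115]
    - [0.165,0,0.115]
    - [0.165,0,0.07]
    - [0.165,0,0.037]
    - [0.165,0,0.037]
  yaw: [0,0,0,0,0,0,0,0,0]

```text
clock: 43.08
eef_pos: [717.4, 86.4, 164.7]
eef_rot: [3.141, 0.004, -0.001]
wrist_force: [-0.1, -0.6, 0.0]
finger_gap: 0.6
finger_force: 0.0
```

>>> play_rows:
  translation:
    - [-0.02,0,0]
    - [-0.04,0,0]
    - [-0.055,0,0]
    - [-0.068,0,0]
    - [-0.08,0,0]
    - [-0.09,0,-0.003]
    - [-0.1,0,-0.008]
    - [-0.108,0,-0.014]
    - [-0.114,0,-0.02]
    - [-0.12,0,-0.025]
    - [-0.125,0,-0.03]
    - [-0.125,0,-0.032]
  yaw: [0,0,0,0,0,0,0,0,0,0,0,0]

```text
clock: 44.58
eef_pos: [593.6, 86.4, 134.1]
eef_rot: [3.142, 0.001, -0.001]
wrist_force: [0.7, -0.2, 0.9]
finger_gap: 0.8
finger_force: 0.2
```

>>> play_rows:
  translation:
    - [0,0,-0.001]
    - [0,0,-0.002]
    - [0,0,-0.002]
  yaw: [0,0,0]

```text
clock: 44.95
eef_pos: [594.1, 86.4, 133.1]
eef_rot: [-3.142, -0.0, -0.001]
wrist_force: [-3.6, -1.3, 6.6]
finger_gap: 0.7
finger_force: 3.4
```

>>> play_rows:
  translation:
    - [0,0,-0.001]
    - [0,0,-0.002]
    - [0,0,-0.002]
  yaw: [0,0,0]

```text
clock: 45.32
eef_pos: [594.2, 86.4, 132.8]
eef_rot: [-3.142, -0.001, -0.001]
wrist_force: [-10.2, -1.1, 21.8]
finger_gap: 0.5
finger_force: 10.4
```

>>> play_rows:
  translation:
    - [0,0,0.05]
    - [0,0,0.11]
    - [-0.06,0,0.17]
    - [-0.12,0,0.23]
    - [-0.12,0,0.29]
    - [-0.12,0,0.29]
    - [-0.12,0,0.29]
  yaw: [0,0,0,0,0,0,0]

```text
clock: 46.2
eef_pos: [473.9, 86.4, 423.1]
eef_rot: [-3.141, -0.005, -0.001]
wrist_force: [-0.1, 0.5, -0.0]
finger_gap: 0.0
finger_force: 0.0
```

```bash
python3 - <<'E'
from h import *
s=telemetry.read_state();print(s['eef_pos'],s['clock'],s['wrist_force'])
c=snap('wrist')['pixels'][:240,:,::-1]; a=snap('scene')['pixels'][100:290,110:400,::-1]
cv2.imwrite('pics/f.png',np.vstack([cv2.resize(c,(600,281),interpolation=2),cv2.resize(a,(600,318),interpolation=2)]))
E
```

```text
[473.89253274  86.42566776 423.13523716] 46.2 [-0.12345291  0.45142976 -0.00930768]
```

View pics/f.png

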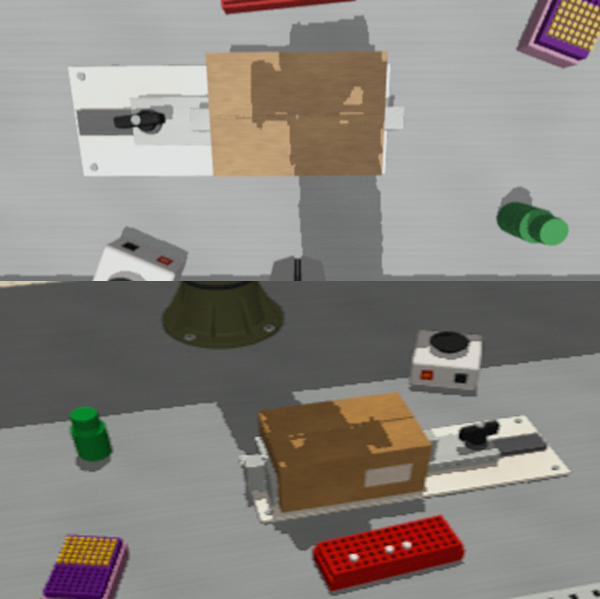

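The carton is closed flat with both long flaps on top, clamped between the jaws, and the rack, tip box, mixer and green bottle look undisturbed. Handing in.

```bash
python3 -c "
from cell import manip; print(manip.sign_off())"
```

```text
the job is handed in; nothing more can be done
None
```

The job is handed in, at about 46 s on the robot's clock: the carton is held between the jaws with the clamp knob tight (about 1.5 rad), all three blue-capped bottles stand upright in separate cells, and the end flaps, then the long flaps, are folded flat. I left the green bottle, tube rack, tip box and mixer untouched; the hand-in call returned no verdict.

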